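# Load the reagent travel rack and leave the strangers out

## Task

Load the travel rack before the laboratory drives on: stand the blue-capped bottle with the blue band in the blue-collared holder and the green bottle in the green-collared one. The red bottle is too small for the red-collared holder, so first put into that holder the adapter cup that fits it, then stand the red bottle in the adapter. All must stand upright and fully down; leave the smaller blue-capped bottle with the orange band, the white-capped bottle and the adapter that does not fit standing where they are, as well as the reserve bottles kept at the right-hand end of the analyser.

Things in the scene. Friction and masses are not known exactly. Their poses are not given: they have to be found in the camera images.
- blue_bottle: Small white reagent dropper bottle with a blue cap and a blue band: body 29 mm diameter up to 42 mm height, total height 58 mm with the cap (cap 22 mm wide). Origin at the centre of its underside, z up; round, stands upright and loose on the open worktop in front of the robot, on the right; the band is on a half-round label that faces the robot or its right-hand side.
- green_bottle: Small white reagent dropper bottle with a green cap and a green band: body 29 mm diameter up to 42 mm height, total height 58 mm with the cap (cap 22 mm wide). Origin at the centre of its underside, z up; round, stands upright and loose on the open worktop in front of the robot, on the right; the band is on a half-round label that faces the robot or its right-hand side.
- red_bottle: Small white reagent dropper bottle with a red cap and a red band: body 25 mm diameter up to 37 mm height, total height 52 mm with the cap (cap 19 mm wide). Origin at the centre of its underside, z up; round, stands upright and loose on the open worktop in front of the robot, on the right; the band is on a half-round label that faces the robot or its right-hand side.
- orange_bottle: Small white reagent dropper bottle with a blue cap and an orange band (a look-alike from another kit; stays): body 25 mm diameter up to 37 mm height, total height 52 mm with the cap (cap 19 mm wide). Origin at the centre of its underside, z up; round, stands upright and loose on the open worktop in front of the robot, on the right; the band is on a half-round label that faces the robot or its right-hand side.
- white_bottle: Small white reagent dropper bottle with a white cap and a grey band (stays): body 33 mm diameter up to 48 mm height, total height 67 mm with the cap (cap 25 mm wide). Origin at the centre of its underside, z up; round, stands upright and loose on the open worktop in front of the robot, on the right; the band is on a half-round label that faces the robot or its right-hand side.
- slim_adapter: Round grey plastic adapter cup with two thin black rings round the top, the slimmer of two: 46 mm outside diameter, 40 mm high, with a round pocket in its top 34 mm across and 20 mm deep (its pocket floor is 20 mm above the underside). Stands pocket upward. Origin at the centre of its underside, z up. It fits the red-collared holder and carries the red bottle; seated, it stands 20 mm above the holder's mouth.
- wide_adapter: Round grey plastic adapter cup with two thin black rings round the top, the wider of two: 62 mm outside diameter, 40 mm high, with a round pocket in its top 46 mm across and 20 mm deep (its pocket floor is 20 mm above the underside). Stands pocket upward. Origin at the centre of its underside, z up. It belongs to another rack and enters no holder here; it stays.
- blue_holder: Round white bottle holder, 66 mm outside, 26 mm high, with a blue collar and blue side band, fixed in the low grey rack (82 x 224 mm, front left). Round hole 40 mm across, 20 mm deep, open upward; its floor is 6 mm above the underside. Origin at the centre of the underside, 5 mm above the worktop; axes as the rack's: the holders stand in one row along y, 70 mm apart, in changing order.
- green_holder: Round white bottle holder, 66 mm outside, 26 mm high, with a green collar and green side band, fixed in the low grey rack (82 x 224 mm, front left). Round hole 40 mm across, 20 mm deep, open upward; its floor is 6 mm above the underside. Origin at the centre of the underside, 5 mm above the worktop; axes as the rack's: the holders stand in one row along y, 70 mm apart, in changing order.
- red_holder: Round white bottle holder, 66 mm outside, 26 mm high, with a red collar and red side band, fixed in the low grey rack (82 x 224 mm, front left). Round hole 56 mm across, 20 mm deep, open upward; its floor is 6 mm above the underside. Origin at the centre of the underside, 5 mm above the worktop; axes as the rack's: the holders stand in one row along y, 70 mm apart, in changing order.

How it is judged:
By the outcome, as a careful person would: the job done as asked, in the order asked, and still so for the second after the job is handed in, with the robot touching nothing.
It also fails if it takes over 128 s, if anything falls off the work surface, if the arm or the gripper's body presses on something with over 40 N, if the wrist force passes 120 N, or if a joint passes its speed limit or range.

## Robot

A 6-joint arm with a two-finger parallel gripper is mounted at the origin on a cart in front of the work surface, level with it; the furniture and walls round the work are solid. World frame = base frame: x ahead of the robot, y to its left, z up, the work surface at z = 0. Lengths are in m, angles in rad, forces in N, time in s.
With the tool pointing down it reaches from about 0.3 to 0.875 m from the base axis. Payload 6.4 kg.
Tool frame: the origin (TCP) lies midway between the tips of the shut fingers; the grasp point (between the pads) lies 19 mm behind it; z points along the fingers, y is the line along which they close (so a half turn about z gives the same grasp; the last joint's range is limited). The gripper opens to 85 mm and grips with 20 to 120 N. Pads are 22 mm wide; open, the fingers measure 114 mm over their backs; the gripper's body (76 mm by 85 mm) begins 54 mm behind the grasp point. The pads swing forward as they close: fully open they stand 13 mm farther back than shut.
Start: joints at [-1.494, 0.181, 1.607, -0, 1.354, -0.206], TCP at [0.16, -0.552, 0.231] pointing down, gripper open.
Joint ranges: [-2.99, 2.99], [-0.89, 2.07], [0.3, 2.58], [-1.14, 4.28], [0, 2.63], [-3.12, 3.12]. Speed limits (rad/s): [2.57, 2.57, 3.01, 3.14, 3.14, 3.14].

## Interface

Orientations are given as a unit quaternion [w, x, y, z].
In Python, from bench import ctrl gives the robot as it stands. The module is installed in compiled form; this text tells all that it offers.
- The arm moves only by the tool move_arm, never from a script. Its argument "plan" is one flat list of numbers, 6 for each row, row after row: the shift along the world's x, y, z in units of 50 mm (1.0 is 50 mm), then the turn, a rotation vector about the world's x, y, z in rad. A call has 1 to 10 rows; each row is the pose to reach, as a shift and turn from the pose commanded when the call began; what a row does not reach only later rows make up. A row lasts 1/8 s, in which the tool goes at most 62.5 mm and 10.7 degrees, less where a joint would pass 70% of its speed; a pose out of reach is approached as far as the arm can. A call with a gripper value outside its range is refused whole. "grip" is the finger opening in mm, from 0 to 85.4, set as the call begins (left out, the last holds). The fingers move at their own pace and stop on an object; the grip force is fixed at half the most. Time passes only in rows, so rows that repeat a pose let the fingers close. It gives the time, the measured TCP pose, the force, the opening and the grip force at its end, in the units of the state.
- ctrl.get_obs(): the state, without advancing time (a new reading comes with each control period).
- ctrl.camera(name): name is "scene" or "top" or "wrist"; returns a dict with "pixels" (420x560x3 uint8, red, green, blue), "fx", "fy", "cx", "cy" (pixels), "dist_coeffs" ([k1, k2, p1, p2, k3] as OpenCV has them; the pictures are not rectified), "origin" and "attitude" of the camera in the world. Camera axes: x right, y down, z forward; pixel columns grow to the right and rows downward; lengths in m; the calibration is good to about 2 mm. A picture is of the moment at which its call begins. There is no depth.
- ctrl.hand_in(): hands the job in; it is judged then, once.
The state is a dict: "time_s": time; "q": joint angles; "dq": joint speeds; "joint_efforts": joint torques, N m; "eef_pos": TCP position; "eef_rot": TCP orientation; "wrist_force": force on the tool from outside, world axes, zero at the start; "torque": the same for the moment, N m; "opening": opening from 0.0 (shut) to 1.0 (fully open); "grasp_force": force on a finger pad.
Only numpy, scipy, OpenCV 4.12 (cv2) and the standard library are available. Lean on these libraries where they do the work, as an engineer would, in place of code of your own. Each camera call takes 0.05 s, during which the arm holds its last target. There are 200 camera calls.

## Working session

There is one attempt and no reset: what is moved stays moved. The work goes in short steps, Python scripts to look and compute and a tool call to move; the robot and the scene stay as the last step left them, time stands still between calls to the robot, and variables do not carry over. Pictures are saved under pics/ and viewed, at most 14 in all, crops included, and the job is handed in when it is done.

Besides the shell and the picture viewer there is one more tool, called after "Emit:" as a command line: name --argument value ..., lists and objects as JSON in quotes. move_arm: Moves the arm, as the interface text tells. Its arguments: {"type":"object","properties":{"plan":{"type":"array"},"grip":{"type":"number"}},"required":["plan"]}

```bash
mkdir -p pics; cat > h.py <<'E'
import numpy as np, cv2
from scipy.spatial.transform import Rotation as R
from bench import ctrl
def shot(n,f=None):
    c=ctrl.camera(n)
    if f: cv2.imwrite('pics/'+f,c['pixels'][:,:,::-1])
    return c
def att(c):
    a=np.array(c['attitude'],float)
    return a if a.shape==(3,3) else R.from_quat(a[[1,2,3,0]]).as_matrix()
def ray(c,uv):
    K=np.array([[c['fx'],0,c['cx']],[0,c['fy'],c['cy']],[0,0,1.]])
    p=cv2.undistortPoints(np.array(uv,float).reshape(-1,1,2),K,np.array(c['dist_coeffs'],float)).reshape(-1,2)
    return np.c_[p,np.ones(len(p))]@att(c).T
def onz(c,uv,z):
    d=ray(c,uv);o=np.array(c['origin'],float)
    return o+d*((z-o[2])/d[:,2])[:,None]
E
python3 - <<'E'
from h import *
for n in ['scene','top','wrist']:
    c=shot(n,n+'0.png'); print(n,c['fx'],c['origin'],c['attitude'])
print(ctrl.get_obs())
E
```

```text
scene 399.1250643220854 [ 0.03648455 -0.87244543  0.77433696] [-0.43857873  0.86596326 -0.2149768   0.1074305 ]
top 392.27905775095184 [ 0.36202888 -0.00465212  1.03489762] [ 0.04805974 -0.70392544  0.70800587 -0.03011513]
wrist 298.50976863802697 [ 0.24153432 -0.52749943  0.37221683] [ 0.13142249  0.7887878  -0.59213454 -0.09959229]
{'time_s': 0.15, 'q': array([-1.49431404e+00,  1.81371589e-01,  1.60771847e+00,  5.52932201e-06,
        1.35378360e+00, -2.06303703e-01]), 'dq': array([-5.97871217e-05, -2.24117115e-03, -2.75986218e-03,  1.21340935e-03,
        7.91906544e-04,  5.36886362e-04]), 'joint_efforts': array([ 6.05006317e-04, -4.45262969e+01, -3.51691532e+01, -3.21816924e-04,
        5.84479887e-03,  3.16861178e-05]), 'eef_pos': array([ 0.16042962, -0.55176226,  0.23061935]), 'eef_rot': array([-6.38981609e-04,  9.90020534e-01,  1.40921723e-01,  4.42402320e-05]), 'wrist_force': array([ 0.42866165, -0.4261559 ,  0.49619743]), 'torque': array([ 0.04708709, -0.04742202, -0.04014547]), 'grasp_force': 0.0, 'opening': 1.0000892553998932}
```

View pics/top0.png

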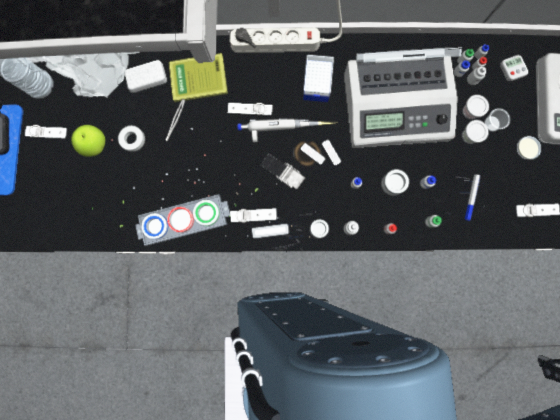

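View pics/scene0.png

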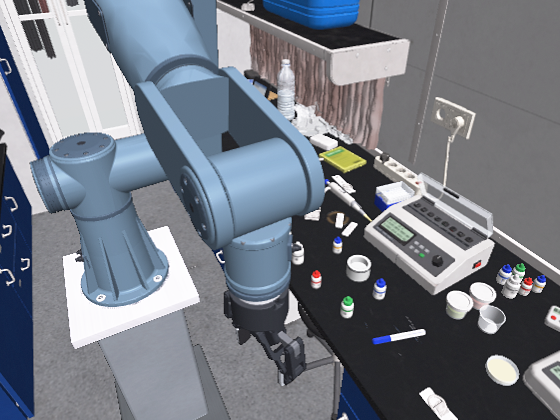

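View pics/wrist0.png

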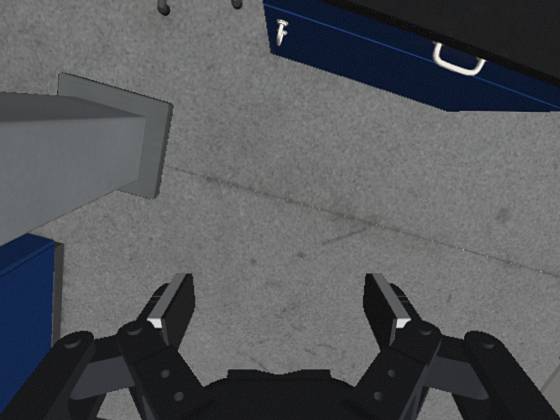

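Top view: rack holders are blue (154,226), red (180,219) and green (206,212). The cups are at (319,228) and (396,182). Bottles: blue-capped at (357,183) and (429,181), white (351,228), red (391,228), green (435,221). The scene view shows blue caps at (337,244) and (380,288). The wrist camera sees only the floor. Next I'll enlarge the scene view for the bands and measure.

```bash
python3 - <<'E'
from h import *
s=shot('scene')['pixels'][220:330,280:420,::-1]; t=shot('top'); tp=t['pixels'][150:250,130:480,::-1]
a=cv2.resize(s,None,fx=4,fy=4,interpolation=cv2.INTER_CUBIC)
b=cv2.resize(tp[:,170:],None,fx=3.9,fy=3.9,interpolation=cv2.INTER_CUBIC)
cv2.imwrite('pics/s1.png',a);cv2.imwrite('pics/t1.png',b)
p=t['pixels'];hsv=cv2.cvtColor(p,cv2.COLOR_RGB2HSV)
sat=(hsv[...,1]>110)&(hsv[...,2]>60)
H=hsv[...,0]
for n,m,z in [('blue',(H>100)&(H<130),.058),('green',(H>50)&(H<85),.058),('red',(H<8)|(H>172),.052)]:
    k,l,st,ce=cv2.connectedComponentsWithStats((m&sat).astype(np.uint8))
    for i in range(1,k):
        if st[i,4]>=12 and 130<ce[i][0]<480 and 160<ce[i][1]<250:
            x,y,w,h,ar=st[i]; print(n,st[i],ce[i].round(1),'cap',onz(t,[ce[i]],z)[0].round(4),'hold',onz(t,[[x+w/2-.5,y+h/2-.5]],.031)[0].round(4))
w=((hsv[...,1]<60)&(hsv[...,2]>130)).astype(np.uint8)
k,l,st,ce=cv2.connectedComponentsWithStats(w)
for i in range(1,k):
    if st[i,4]>=30 and 130<ce[i][0]<480 and 160<ce[i][1]<245: print('w',st[i],ce[i].round(1),onz(t,[ce[i]],.04)[0].round(4))
E
```

```text
blue [427 175  10   9  67] [431.6 179.4] cap [ 0.5483 -0.3729  0.058 ] hold [ 0.5544 -0.3827  0.031 ]
blue [354 177   8   8  46] [357.6 180.6] cap [ 0.5463 -0.1847  0.058 ] hold [ 0.5516 -0.1894  0.031 ]
blue [465 205   9  16 111] [468.8 212.4] cap [ 0.4636 -0.4635  0.058 ] hold [ 0.4661 -0.4767  0.031 ]
blue [144 216  20  20 119] [153.2 225.5] cap [0.4359 0.3331 0.058 ] hold [0.4379 0.3416 0.031 ]
green [196 203  20  20  93] [204.6 211.5] cap [0.4707 0.2018 0.058 ] hold [0.471  0.2052 0.031 ]
green [433 216   9   8  60] [437.2 219.9] cap [ 0.4453 -0.3817  0.058 ] hold [ 0.4486 -0.3918  0.031 ]
red [175 207  10   3  17] [178.9 207.8] cap [0.4812 0.2696 0.052 ] hold [0.4832 0.2738 0.031 ]
red [389 224   8   8  51] [392.5 227.4] cap [ 0.4277 -0.2702  0.052 ] hold [ 0.4289 -0.2758  0.031 ]
w [277 164  27  25 353] [291.2 176.7] [ 0.5612 -0.0174  0.04  ]
w [385 169  24  24 446] [396.3 181. ] [ 0.5481 -0.2876  0.04  ]
w [469 175  11  30 171] [474.1 189.4] [ 0.5249 -0.4894  0.04  ]
w [424 176  11  11  40] [427.7 182.2] [ 0.5445 -0.3689  0.04  ]
w [ 136  195  141   50 2036] [202.5 218.3] [0.4551 0.2109 0.04  ]
w [198 205  16  15 183] [205.4 212.2] [0.4707 0.2036 0.04  ]
w [169 209  22  21 353] [179.6 219.1] [0.4535 0.2703 0.04  ]
w [429 215  10  12  41] [432.7 220.8] [ 0.4446 -0.3769  0.04  ]
w [147 219  15  15 173] [153.7 225.8] [0.4364 0.3379 0.04  ]
w [310 219  19  19 273] [319.2 228.2] [ 0.428  -0.0873  0.04  ]
w [346 221  13  13 139] [351.9 227.1] [ 0.43   -0.1703  0.04  ]
w [252 224  37  14 382] [270.  230.5] [0.4229 0.0376 0.04  ]
```

View pics/s1.png

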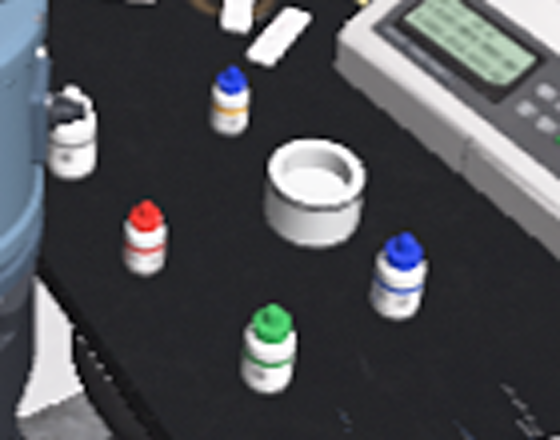

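View pics/t1.png

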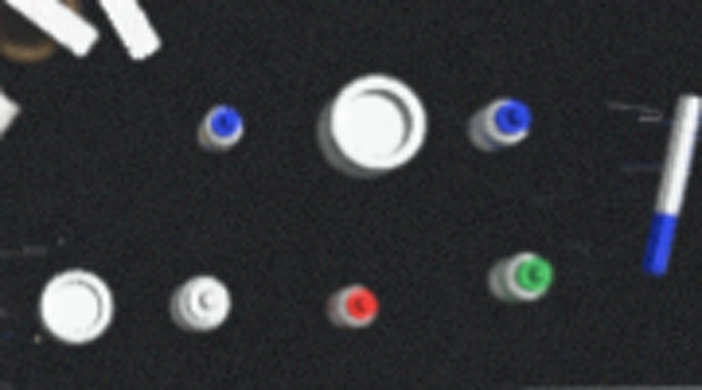

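The blue-banded target is the right-hand blue cap, about (0.547,-0.370). The orange-banded one is at (357,183) and stays. Slim adapter is about (0.428,-0.087) and the red holder about (0.454,0.272). First move: go above the blue bottle and turn the fingers across the rack row (+1.53 rad).

Emit:
move_arm --plan '[7.74, 3.64, -1, 0, 0, 1.53, 7.74, 3.64, -1, 0, 0, 1.53, 7.74, 3.64, -1, 0, 0, 1.53, 7.74, 3.64, -1, 0, 0, 1.53, 7.74, 3.64, -1, 0, 0, 1.53, 7.74, 3.64, -1, 0, 0, 1.53, 7.74, 3.64, -1, 0, 0, 1.53, 7.74, 3.64, -1, 0, 0, 1.53, 7.74, 3.64, -1, 0, 0, 1.53, 7.74, 3.64, -1, 0, 0, 1.53]' --grip 50

```text
time_s: 1.5
eef_pos: [0.547, -0.3706, 0.1813]
eef_rot: [-0.0, 0.618, 0.786, -0.0]
wrist_force: [0.1, -0.2, 0.6]
opening: 0.585
grasp_force: 0.0
```

```bash
python3 - <<'E'
from h import *
o=ctrl.get_obs();print(o['eef_pos'],o['eef_rot'],o['q'],o['opening'])
c=shot('wrist','w1.png');print(c['origin'],c['attitude'])
E
```

```text
[ 0.54699415 -0.37056736  0.18129066] [-6.22065550e-05  6.18040167e-01  7.86146516e-01 -6.01978409e-05] [-7.74627835e-01  4.10720842e-01  1.42022571e+00 -1.37779004e-04
  1.31075676e+00 -1.01289414e+00] 0.5852651603634104
[ 0.52791237 -0.28817084  0.32300748] [0.16355818 0.97935505 0.11725572 0.01906567]
```

View pics/w1.png

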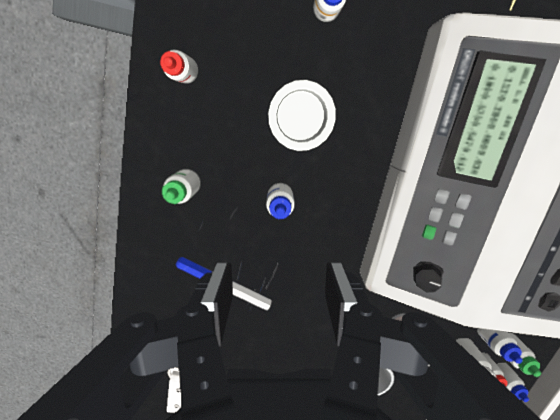

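Wrist view: blue cap (280,205), green (177,190), red (177,66). The analyser's left edge runs near (372,285)–(440,20). Next: refine positions and check analyser clearance.

```bash
cat >> h.py <<'E'
RNG={'blue':(100,130),'green':(50,85),'red':(172,8)}
def caps(c,col,amin=60):
    hsv=cv2.cvtColor(c['pixels'],cv2.COLOR_RGB2HSV);H=hsv[...,0];a,b=RNG[col]
    m=((H>a)&(H<b)) if a<b else ((H>a)|(H<b))
    m=(m&(hsv[...,1]>110)&(hsv[...,2]>50)).astype(np.uint8)
    k,l,st,ce=cv2.connectedComponentsWithStats(m)
    return [(ce[i],st[i]) for i in range(1,k) if st[i,4]>=amin]
E
python3 - <<'E'
from h import *
w=shot('wrist');t=shot('top')
for col,z in [('blue',.051),('green',.051),('red',.045)]:
    for n,c,a in[('wrist',w,150),('top',t,30)]:
        for ce,st in caps(c,col,a):
            p=onz(c,[ce],z)[0]
            if .38<p[0]<.6 and -.42<p[1]<-.1: print(n,col,ce.round(1),st[4],p.round(4))
for z in (0,.05,.1): print(z,onz(w,[[362,285],[392,160],[440,20]],z).round(3).tolist())
print(onz(t,[[352,143],[455,134],[345,62]],.08).round(3).tolist(),)
E
```

```text
wrist blue [280.1 207.3] 402 [ 0.5494 -0.3723  0.051 ]
top blue [431.4 179.3] 63 [ 0.5497 -0.3748  0.051 ]
top blue [357.8 180.6] 44 [ 0.5476 -0.1865  0.051 ]
wrist green [173.6 191.7] 427 [ 0.4481 -0.381   0.051 ]
wrist red [171.6  62.7] 462 [ 0.43   -0.2709  0.045 ]
top red [392.6 227.4] 52 [ 0.4281 -0.2723  0.045 ]
0 [[0.677, -0.463, 0.0], [0.658, -0.307, 0.0], [0.657, -0.17, 0.0]]
0.05 [[0.654, -0.436, 0.05], [0.638, -0.304, 0.05], [0.637, -0.189, 0.05]]
0.1 [[0.631, -0.409, 0.1], [0.618, -0.301, 0.1], [0.617, -0.207, 0.1]]
[[0.638, -0.17, 0.08], [0.66, -0.431, 0.08], [0.853, -0.159, 0.08]]
```

Emit:
move_arm --plan '[0.05, -0.04, -1, 0, 0, 0, 0.05, -0.04, -2, 0, 0, 0, 0.05, -0.04, -2.8, 0, 0, 0, 0.05, -0.04, -3.2, 0, 0, 0, 0.05, -0.04, -3.2, 0, 0, 0]'

```text
time_s: 2.28
eef_pos: [0.5491, -0.3718, 0.0202]
eef_rot: [-0.001, 0.617, 0.787, 0.0]
wrist_force: [0.2, 1.0, 0.3]
opening: 0.585
grasp_force: 0.0
```

```bash
python3 - <<'E'
from h import *
shot('wrist','w2.png')
E
```

```text
(no output)
```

View pics/w2.png

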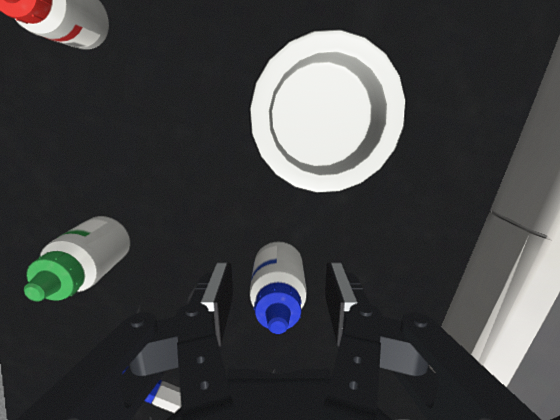

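The blue bottle is centred between the pads, with its cap at (278,310). Closing.

Emit:
move_arm --plan '[0, 0, 0, 0, 0, 0, 0, 0, 0, 0, 0, 0, 0, 0, 0, 0, 0, 0, 0, 0, 0, 0, 0, 0, 0, 0, 0, 0, 0, 0, 0, 0, 0, 0, 0, 0]' --grip 15

```text
time_s: 3.08
eef_pos: [0.5515, -0.3736, 0.0241]
eef_rot: [0.002, 0.617, 0.787, -0.0]
wrist_force: [-1.0, 0.7, 6.6]
opening: 0.302
grasp_force: 59.3
```

```bash
python3 - <<'E'
from h import *
o=ctrl.get_obs();print({k:np.round(o[k],4) for k in o})
shot('wrist','w3.png')
E
```

```text
{'time_s': np.float64(3.075), 'q': array([-7.7320e-01,  6.0790e-01,  1.4834e+00, -1.0000e-04,  1.0455e+00,
       -1.0151e+00]), 'dq': array([-0.0003, -0.0004,  0.0003,  0.001 , -0.0007,  0.0005]), 'joint_efforts': array([ 1.98300e-01, -5.46182e+01, -2.68020e+01,  7.88000e-02,
       -7.68000e-02, -5.90000e-03]), 'eef_pos': array([ 0.5515, -0.3736,  0.0241]), 'eef_rot': array([ 2.400e-03,  6.166e-01,  7.873e-01, -3.000e-04]), 'wrist_force': array([-0.995 ,  0.69  ,  6.6364]), 'torque': array([ 0.0302,  0.0288, -0.0025]), 'grasp_force': np.float64(59.3258), 'opening': np.float64(0.3016)}
```

View pics/w3.png

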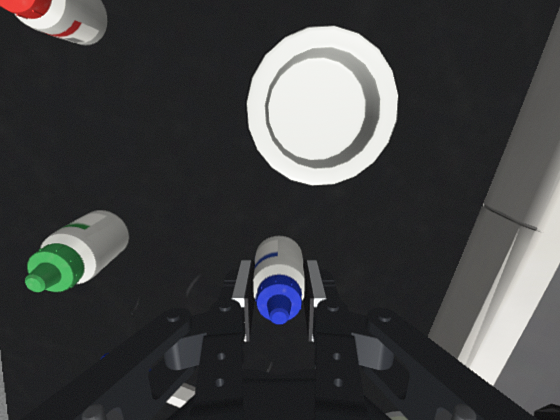

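The pads rode up on the shoulder, with the TCP rising 4 mm. I'll reopen, grip about 7 mm lower and close again.

Emit:
move_arm --plan '[0, 0, 0, 0, 0, 0, 0, 0, 0, 0, 0, 0, 0, 0, 0, 0, 0, 0, 0.03, -0.02, -0.14, 0, 0, 0, 0.03, -0.02, -0.14, 0, 0, 0, 0.03, -0.02, -0.14, 0, 0, 0]' --grip 50

```text
time_s: 3.88
eef_pos: [0.5513, -0.373, 0.0139]
eef_rot: [-0.0, 0.617, 0.787, 0.0]
wrist_force: [0.4, -0.4, -0.3]
opening: 0.588
grasp_force: 0.0
```

Emit:
move_arm --plan '[0, 0, 0, 0, 0, 0, 0, 0, 0, 0, 0, 0, 0, 0, 0, 0, 0, 0, 0, 0, 0, 0, 0, 0, 0, 0, 0, 0, 0, 0, 0, 0, 0, 0, 0, 0]' --grip 15

```text
time_s: 4.62
eef_pos: [0.5517, -0.3735, 0.0147]
eef_rot: [0.0, 0.617, 0.787, -0.0]
wrist_force: [0.0, -0.0, 3.6]
opening: 0.313
grasp_force: 59.4
```

```bash
python3 - <<'E'
from h import *
o=ctrl.get_obs();print({k:np.round(o[k],4) for k in o})
E
```

```text
{'time_s': np.float64(4.625), 'q': array([-0.7728,  0.6241,  1.4805, -0.    ,  1.0361, -1.0147]), 'dq': array([ 0.0001, -0.0006,  0.0007, -0.001 ,  0.001 , -0.0001]), 'joint_efforts': array([ 2.00000e-04, -5.65814e+01, -2.72390e+01, -3.90000e-03,
        8.32000e-02, -1.00000e-04]), 'eef_pos': array([ 0.5517, -0.3735,  0.0147]), 'eef_rot': array([ 4.000e-04,  6.166e-01,  7.873e-01, -1.000e-04]), 'wrist_force': array([ 0.0218, -0.0412,  3.636 ]), 'torque': array([ 0.0092, -0.0283, -0.067 ]), 'grasp_force': np.float64(59.3631), 'opening': np.float64(0.3131)}
```

Firm grip this time. Lift and carry over to the blue holder.

Emit:
move_arm --plan '[0, 0, 1, 0, 0, 0, 0, 0, 2, 0, 0, 0, 0, 0, 3, 0, 0, 0, -0.2, 1.25, 3, 0, 0, 0, -0.4, 2.5, 3, 0, 0, 0, -0.6, 3.75, 3, 0, 0, 0, -0.8, 5, 3, 0, 0, 0, -1, 6.25, 3, 0, 0, 0, -1.2, 7.5, 3, 0, 0, 0, -1.4, 8.75, 3, 0, 0, 0]'

```text
time_s: 5.88
eef_pos: [0.4812, 0.0607, 0.1639]
eef_rot: [-0.0, 0.617, 0.787, -0.0]
wrist_force: [0.5, 0.3, -0.3]
opening: 0.309
grasp_force: 59.2
```

Emit:
move_arm --plan '[-0.22, 1.25, 0, 0, 0, 0, -0.44, 2.5, 0, 0, 0, 0, -0.66, 3.75, 0, 0, 0, 0, -0.8, 4.5, 0, 0, 0, 0, -0.8, 4.5, 0, 0, 0, 0, -0.8, 4.5, 0, 0, 0, 0]'

```text
time_s: 6.62
eef_pos: [0.4419, 0.2834, 0.1637]
eef_rot: [-0.0, 0.616, 0.787, -0.001]
wrist_force: [-0.2, -0.4, 0.3]
opening: 0.313
grasp_force: 59.2
```

```bash
python3 - <<'E'
from h import *
o=ctrl.get_obs();print({k:np.round(o[k],4) for k in ['eef_pos','opening','grasp_force','q']})
c=shot('wrist','w4.png')
for col in RNG:
  for ce,st in caps(c,col,100): print(col,ce.round(1),st,onz(c,[ce],.031)[0].round(4))
E
```

```text
{'eef_pos': array([0.4419, 0.2834, 0.1637]), 'opening': np.float64(0.3128), 'grasp_force': np.float64(59.2202), 'q': array([ 3.4410e-01,  1.4310e-01,  1.7949e+00, -5.0000e-04,  1.2049e+00,
        1.0170e-01])}
blue [290.2 140.2] [ 260  110   61   62 1279] [0.438  0.3445 0.031 ]
blue [278.8 311.5] [ 253  286   51   55 2032] [0.4722 0.1641 0.031 ]
red [289.2 209.7] [258 179  65  67 697] [0.4536 0.2807 0.031 ]
```

View pics/w4.png

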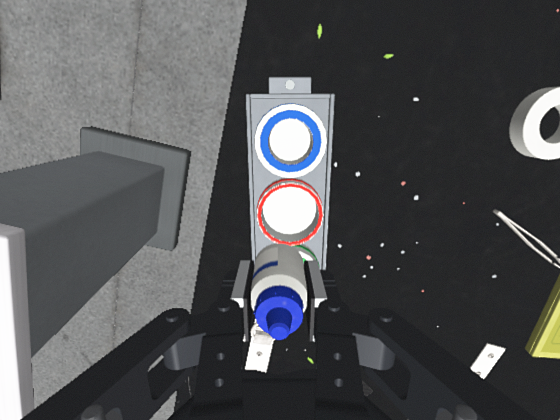

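Wrist view: blue collar at (290,140), red (290,212), and the bottle sits upright in the fingers. Moving over the blue holder and lowering to just above its floor.

Emit:
move_arm --plan '[-0.03, 1.2, 0, 0, 0, 0, -0.03, 1.2, 0, 0, 0, 0, -0.03, 1.2, -0.8, 0, 0, 0, -0.03, 1.2, -1.6, 0, 0, 0, -0.03, 1.2, -2.1, 0, 0, 0, -0.03, 1.2, -2.4, 0, 0, 0, -0.03, 1.2, -2.64, 0, 0, 0, -0.03, 1.2, -2.64, 0, 0, 0, -0.03, 1.2, -2.64, 0, 0, 0]'

```text
time_s: 7.8
eef_pos: [0.4414, 0.344, 0.0331]
eef_rot: [0.0, 0.617, 0.787, 0.001]
wrist_force: [-0.2, -0.9, 0.4]
opening: 0.312
grasp_force: 59.2
```

```bash
python3 - <<'E'
from h import *
o=ctrl.get_obs();print({k:np.round(o[k],4) for k in ['eef_pos','wrist_force','grasp_force']})
c=shot('wrist');t=shot('top')
a=c['pixels'][120:400,160:420,::-1];b=cv2.resize(t['pixels'][180:260,120:240,::-1],None,fx=3.5,fy=3.5)
cv2.imwrite('pics/w5.png',np.hstack([a,b]))
E
```

```text
{'eef_pos': array([0.4414, 0.344 , 0.0331]), 'wrist_force': array([-0.2061, -0.9308,  0.4378]), 'grasp_force': np.float64(59.2113)}
```

View pics/w5.png

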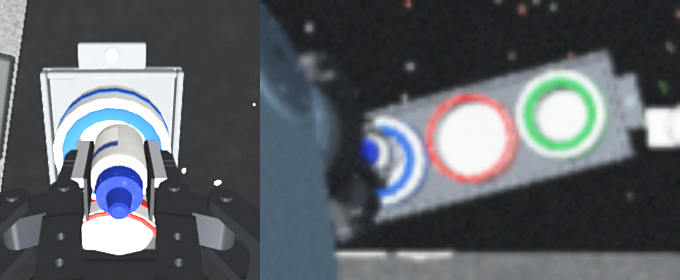

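No contact force, and the bottle is inside the collar. Lower 3 mm more, release, then lift.

Emit:
move_arm --plan '[0, 0, -0.06, 0, 0, 0, 0, 0, -0.06, 0, 0, 0]'

```text
time_s: 8.15
eef_pos: [0.4415, 0.3443, 0.0308]
eef_rot: [0.0, 0.616, 0.787, 0.001]
wrist_force: [-3.2, -1.8, 11.6]
opening: 0.311
grasp_force: 66.8
```

Emit:
move_arm --plan '[0, 0, 0, 0, 0, 0, 0, 0, 0, 0, 0, 0, 0, 0, 0, 0, 0, 0, 0, 0, 0, 0, 0, 0, 0, 0, 0.3, 0, 0, 0, 0, 0, 1, 0, 0, 0, 0, 0, 2, 0, 0, 0, 0, -0.5, 2.6, 0, 0, 0, 0, -1.2, 2.6, 0, 0, 0, 0, -1.2, 2.6, 0, 0, 0]' --grip 50

```text
time_s: 9.4
eef_pos: [0.4413, 0.2826, 0.1608]
eef_rot: [0.001, 0.617, 0.787, 0.001]
wrist_force: [-0.1, -0.3, 0.2]
opening: 0.588
grasp_force: 0.0
```

```bash
python3 - <<'E'
from h import *
c=shot('wrist')
cv2.imwrite('pics/w6.png',c['pixels'][60:330,160:420,::-1])
for col in RNG:
  for ce,st in caps(c,col,100): print(col,ce.round(1),st,onz(c,[ce],.062)[0].round(4),onz(c,[[st[0]+st[2]/2-.5,st[1]+st[3]/2-.5]],.031)[0].round(4))
E
```

```text
blue [290.7 139.8] [ 260  109   62   63 1321] [0.4363 0.3469 0.062 ] [0.438  0.3443 0.031 ]
blue [296.5 144.3] [284 131  26  27 550] [0.4416 0.3446 0.062 ] [0.4441 0.3422 0.031 ]
green [290.2 278.2] [264 256  52  45 755] [0.4669 0.2265 0.062 ] [0.472  0.2087 0.031 ]
red [286.  184.7] [259 179  60  22 121] [0.4416 0.311  0.062 ] [0.4475 0.3001 0.031 ]
red [290.  215.1] [258 184  65  63 605] [0.4514 0.286  0.062 ] [0.4552 0.276  0.031 ]
```

View pics/w6.png

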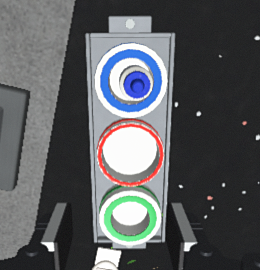

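The bottle stands in the blue collar, cap at about (296,144) in the full image and slightly right of centre. I'll check its height from the top view on the way to the green bottle.

Emit:
move_arm --plan '[0.02, -1.2, 0, 0, 0, 0, 0.04, -2.4, 0, 0, 0, 0, 0.06, -3.6, 0, 0, 0, 0, 0.08, -4.8, 0, 0, 0, 0, 0.1, -6, 0, 0, 0, 0, 0.12, -7.2, 0, 0, 0, 0, 0.14, -8.4, 0, 0, 0, 0, 0.14, -9.6, 0, 0, 0, 0, 0.14, -10.8, 0, 0, 0, 0, 0.14, -11.8, 0, 0, 0, 0]'

```text
time_s: 10.7
eef_pos: [0.4484, -0.3081, 0.1595]
eef_rot: [0.0, 0.617, 0.787, 0.0]
wrist_force: [0.4, 0.5, -0.4]
opening: 0.586
grasp_force: 0.0
```

Emit:
move_arm --plan '[0, -0.8, 0, 0, 0, 0, 0, -1.44, 0, 0, 0, 0, 0, -1.44, 0, 0, 0, 0, 0, -1.44, 0, 0, 0, 0]'

```text
time_s: 11.2
eef_pos: [0.4482, -0.377, 0.1588]
eef_rot: [-0.001, 0.616, 0.787, 0.0]
wrist_force: [-0.0, -0.0, 0.7]
opening: 0.583
grasp_force: 0.0
```

```bash
python3 - <<'E'
from h import *
print(ctrl.get_obs()['eef_pos'])
w=shot('wrist');t=shot('top')
for col,z in [('blue',.051),('green',.051),('red',.045)]:
    for n,c,a in[('wrist',w,150),('top',t,15)]:
        for ce,st in caps(c,col,a):
            p=onz(c,[ce],z)[0]
            if .38<p[0]<.6 and -.42<p[1]<.4: print(n,col,ce.round(1),st,p.round(4))
print([onz(t,[[153,225.5]],z)[0].round(4) for z in(.045,.062,.07)])
E
```

```text
[ 0.44820643 -0.37698924  0.1588479 ]
wrist blue [464.6  10.5] [451   0  29  24 576] [ 0.5434 -0.1924  0.051 ]
top blue [357.9 180.6] [354 177   9   8  45] [ 0.5477 -0.1866  0.051 ]
top blue [152.5 224.9] [144 216  20  20 177] [0.438  0.3374 0.051 ]
wrist green [274.1 216.5] [263 205  23  25 452] [ 0.4458 -0.381   0.051 ]
top green [204.6 211.2] [196 203  20  19  91] [0.4721 0.2034 0.051 ]
top green [437.2 219.9] [433 216   9   8  59] [ 0.4457 -0.3844  0.051 ]
wrist red [285.3  81.6] [274  69  23  25 438] [ 0.4282 -0.2712  0.045 ]
top red [178.9 207.8] [175 207  10   3  17] [0.482  0.2716 0.045 ]
top red [392.7 227.4] [389 224   9   8  53] [ 0.4283 -0.2725  0.045 ]
[array([0.4368, 0.3381, 0.045 ]), array([0.4355, 0.3322, 0.062 ]), array([0.4349, 0.3294, 0.07  ])]
```

Emit:
move_arm --plan '[-0.05, -0.08, -0.8, 0, 0, 0, -0.05, -0.08, -1.6, 0, 0, 0, -0.05, -0.08, -2.4, 0, 0, 0, -0.05, -0.08, -2.85, 0, 0, 0, -0.05, -0.08, -2.85, 0, 0, 0, -0.05, -0.08, -2.85, 0, 0, 0]'

```text
time_s: 12.05
eef_pos: [0.4462, -0.3823, 0.018]
eef_rot: [0.001, 0.616, 0.788, -0.0]
wrist_force: [0.1, -0.5, 0.5]
opening: 0.584
grasp_force: 0.0
```

Emit:
move_arm --plan '[0, 0, 0, 0, 0, 0, 0, 0, 0, 0, 0, 0, 0, 0, 0, 0, 0, 0, 0, 0, 0, 0, 0, 0, 0, 0, 0, 0, 0, 0, 0, 0, 0, 0, 0, 0]' --grip 15

```text
time_s: 12.8
eef_pos: [0.4463, -0.3832, 0.0187]
eef_rot: [0.002, 0.617, 0.787, -0.0]
wrist_force: [-0.9, 1.0, 7.1]
opening: 0.306
grasp_force: 59.6
```

Emit:
move_arm --plan '[0, 0, 1, 0, 0, 0, 0, 0, 2, 0, 0, 0, 0, 0, 2.9, 0, 0, 0, 0.1, 1.25, 2.9, 0, 0, 0, 0.2, 2.5, 2.9, 0, 0, 0, 0.3, 3.75, 2.9, 0, 0, 0, 0.4, 5, 2.9, 0, 0, 0, 0.5, 6.25, 2.9, 0, 0, 0, 0.5, 7.5, 2.9, 0, 0, 0, 0.5, 8.75, 2.9, 0, 0, 0]'

```text
time_s: 14.05
eef_pos: [0.4704, 0.0562, 0.1627]
eef_rot: [0.001, 0.617, 0.787, 0.001]
wrist_force: [1.4, 0.7, 0.4]
opening: 0.305
grasp_force: 59.2
```

Emit:
move_arm --plan '[0, 1, 0, 0, 0, 0, 0, 1.87, 0, 0, 0, 0, 0, 1.87, 0, 0, 0, 0, 0, 1.87, 0, 0, 0, 0]'

```text
time_s: 14.55
eef_pos: [0.4704, 0.1476, 0.1621]
eef_rot: [0.0, 0.616, 0.787, 0.0]
wrist_force: [0.1, 0.7, 0.5]
opening: 0.301
grasp_force: 59.2
```

```bash
python3 - <<'E'
from h import *
print(ctrl.get_obs()['eef_pos'])
c=shot('wrist','w7.png')
for col in RNG:
  for ce,st in caps(c,col,100): print(col,ce.round(1),st,onz(c,[ce],.062)[0].round(4),onz(c,[[st[0]+st[2]/2-.5,st[1]+st[3]/2-.5]],.031)[0].round(4))
E
```

```text
[0.47035969 0.1475958  0.16206984]
blue [295.7   7.7] [270   0  55  13 127] [0.4457 0.3003 0.062 ] [0.4457 0.3107 0.031 ]
blue [477.5 269.6] [468 263  20  15 211] [0.6631 0.1405 0.062 ] [0.6906 0.1287 0.031 ]
blue [523.2 405.8] [507 396  33  24 186] [ 0.7991 -0.0092  0.062 ] [ 0.8451 -0.0428  0.031 ]
green [296.5 141.8] [ 266  112   61   62 1262] [0.47   0.2113 0.062 ] [0.4722 0.2082 0.031 ]
green [273.4 260.8] [254 257  38  15 108] [0.4769 0.1046 0.062 ] [0.4803 0.0847 0.031 ]
green [278.5 305.7] [ 254  281   49   52 1901] [0.493  0.0588 0.062 ] [0.4982 0.0357 0.031 ]
red [297.2  54.1] [259  14  77  85 977] [0.4543 0.272  0.062 ] [0.455 0.276 0.031]
```

View pics/w7.png

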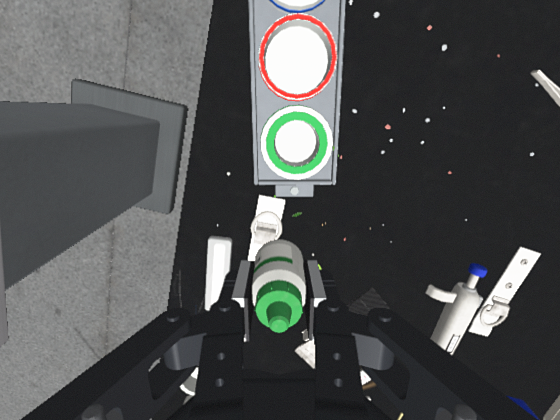

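The green collar is at (296,142) and the bottle is held upright. Lowering into the green holder.

Emit:
move_arm --plan '[0.03, 0.8, 0, 0, 0, 0, 0.03, 1.18, 0, 0, 0, 0, 0.03, 1.18, -0.8, 0, 0, 0, 0.03, 1.18, -1.6, 0, 0, 0, 0.03, 1.18, -2.1, 0, 0, 0, 0.03, 1.18, -2.4, 0, 0, 0, 0.03, 1.18, -2.54, 0, 0, 0, 0.03, 1.18, -2.54, 0, 0, 0, 0.03, 1.18, -2.54, 0, 0, 0]'

```text
time_s: 15.72
eef_pos: [0.4727, 0.2069, 0.0358]
eef_rot: [0.001, 0.617, 0.787, 0.001]
wrist_force: [-0.9, 0.3, -0.8]
opening: 0.303
grasp_force: 59.2
```

Emit:
move_arm --plan '[0, 0, -0.06, 0, 0, 0, 0, 0, -0.06, 0, 0, 0]'

```text
time_s: 15.98
eef_pos: [0.4719, 0.2069, 0.0319]
eef_rot: [0.0, 0.617, 0.787, 0.0]
wrist_force: [-0.4, -1.0, 0.1]
opening: 0.302
grasp_force: 59.2
```

Emit:
move_arm --plan '[0, 0, 0, 0, 0, 0, 0, 0, 0, 0, 0, 0, 0, 0, 0, 0, 0, 0, 0, 0, 0, 0, 0, 0, 0, 0, 0.3, 0, 0, 0, 0, 0, 1, 0, 0, 0, 0, 0, 2, 0, 0, 0, 0, 0, 2.6, 0, 0, 0, 0, 0, 2.6, 0, 0, 0]' --grip 50

```text
time_s: 17.1
eef_pos: [0.4741, 0.2073, 0.1658]
eef_rot: [0.002, 0.617, 0.787, 0.003]
wrist_force: [-0.3, -0.3, -0.6]
opening: 0.586
grasp_force: 0.0
```

```bash
python3 - <<'E'
from h import *
print(ctrl.get_obs()['eef_pos'])
c=shot('wrist','w8.png')
for col in RNG:
  for ce,st in caps(c,col,100): print(col,ce.round(1),st,onz(c,[ce],.062)[0].round(4))
E
```

```text
[0.47411779 0.20733961 0.1658136 ]
blue [274.   38.7] [ 241    3   67   74 1680] [0.4398 0.3384 0.062 ]
blue [279.   34.1] [265  17  29  35 765] [0.4426 0.3422 0.062 ]
blue [448.6 309.8] [440 303  18  15 197] [0.6641 0.1502 0.062 ]
green [275.3 204.9] [ 248  176   56   53 1433] [0.4708 0.2152 0.062 ]
red [274.7 125.6] [240  91  71  73 779] [0.4548 0.2789 0.062 ]
```

Blue and green are in. Blue's cap gives consistent positions from two viewpoints, so it is down. Now above the slim adapter, opening wider.

Emit:
move_arm --plan '[-0.2, -1.2, 0, 0, 0, 0, -0.4, -2.4, 0, 0, 0, 0, -0.6, -3.6, 0, 0, 0, 0, -0.8, -4.8, 0, 0, 0, 0, -0.92, -5.9, 0, 0, 0, 0, -0.92, -5.9, 0, 0, 0, 0, -0.92, -5.9, 0, 0, 0, 0]' --grip 70

```text
time_s: 18.02
eef_pos: [0.4251, -0.0876, 0.1608]
eef_rot: [-0.001, 0.617, 0.787, -0.0]
wrist_force: [0.6, 1.2, -0.1]
opening: 0.821
grasp_force: 0.0
```

```bash
cat > m.py <<'E'
from h import *
print(ctrl.get_obs()['eef_pos'])
c=shot('wrist');p=c['pixels'];hsv=cv2.cvtColor(p,cv2.COLOR_RGB2HSV)
w=((hsv[...,1]<60)&(hsv[...,2]>130)).astype(np.uint8)
k,l,st,ce=cv2.connectedComponentsWithStats(w)
for i in range(1,k):
    x,y,ww,h,a=st[i]
    q=onz(c,[ce[i]],.04)[0]
    if a>300 and abs(q[1])<.3 and y>0 and y+h<330:
        cn=max(cv2.findContours((l==i).astype(np.uint8),0,1)[0],key=len)
        (u,v),ax,_=cv2.fitEllipse(cn); print(st[i],np.round([u,v,*ax],1),onz(c,[[u,v]],.04)[0].round(4),q.round(4))
E
python3 m.py
```

```text
[ 0.42505449 -0.08760628  0.16079659]
[ 292    5   43  117 3258] [313.2  60.4  30.4 150.9] [0.4228 0.0393 0.04  ] [0.4229 0.0381 0.04  ]
[208  51  38  62 723] [225.1  82.4  28.4  55.1] [0.3576 0.0066 0.04  ] [0.3576 0.0068 0.04  ]
[ 403  125   77   75 2395] [440.4 163.3  48.3  82. ] [ 0.5546 -0.0124  0.04  ] [ 0.5518 -0.0159  0.04  ]
[ 259  183   48   47 1557] [282.4 206.1  46.3  47.6] [ 0.4284 -0.0844  0.04  ] [ 0.4279 -0.083   0.04  ]
[518 197  42  79 671] [544.8 234.4  15.1  81.5] [ 0.6836 -0.0511  0.04  ] [ 0.6829 -0.0507  0.04  ]
[  25  199   61   73 1013] [ 53.7 233.9  44.5  58.2] [ 0.2198 -0.1648  0.04  ] [ 0.22   -0.1646  0.04  ]
[ 434  206   64   48 1157] [466.2 229.5  17.9  88.3] [ 0.6047 -0.065   0.04  ] [ 0.6046 -0.0652  0.04  ]
[176 238  34  30 326] [192.4 255.2  27.2  29.5] [ 0.355  -0.1543  0.04  ] [ 0.3549 -0.1552  0.04  ]
[419 256  62  28 997] [449.6 269.7  16.7  80.3] [ 0.6074 -0.109   0.04  ] [ 0.6072 -0.1091  0.04  ]
[249 263  32  40 780] [264.7 283.6  29.5  37.2] [ 0.4309 -0.1684  0.04  ] [ 0.4314 -0.1685  0.04  ]
[ 31 276  37  27 324] [ 49.4 290.   19.9  32.5] [ 0.2147 -0.2312  0.04  ] [ 0.2158 -0.2307  0.04  ]
```

Emit:
move_arm --plan '[0.07, 0.06, -0.8, 0, 0, 0, 0.07, 0.06, -1.6, 0, 0, 0, 0.07, 0.06, -2.4, 0, 0, 0, 0.07, 0.06, -2.88, 0, 0, 0, 0.07, 0.06, -2.88, 0, 0, 0, 0.07, 0.06, -2.88, 0, 0, 0]'

```text
time_s: 18.82
eef_pos: [0.43, -0.0845, 0.0185]
eef_rot: [0.0, 0.616, 0.788, 0.0]
wrist_force: [0.8, -0.2, -0.2]
opening: 0.82
grasp_force: 0.0
```

Emit:
move_arm --plan '[0, 0, 0, 0, 0, 0, 0, 0, 0, 0, 0, 0, 0, 0, 0, 0, 0, 0, 0, 0, 0, 0, 0, 0, 0, 0, 0, 0, 0, 0, 0, 0, 0, 0, 0, 0]' --grip 30

```text
time_s: 19.58
eef_pos: [0.4304, -0.0853, 0.0195]
eef_rot: [0.001, 0.617, 0.787, 0.0]
wrist_force: [-1.9, 2.9, 9.9]
opening: 0.529
grasp_force: 59.7
```

Emit:
move_arm --plan '[0, 0, 1, 0, 0, 0, 0, 0, 2, 0, 0, 0, 0, 0, 2.9, 0, 0, 0, 0.1, 1.25, 2.9, 0, 0, 0, 0.2, 2.5, 2.9, 0, 0, 0, 0.3, 3.75, 2.9, 0, 0, 0, 0.4, 5, 2.9, 0, 0, 0, 0.49, 6.2, 2.9, 0, 0, 0, 0.49, 7.2, 2.9, 0, 0, 0, 0.49, 7.2, 2.9, 0, 0, 0]'

```text
time_s: 20.82
eef_pos: [0.4534, 0.278, 0.1636]
eef_rot: [0.0, 0.615, 0.789, 0.001]
wrist_force: [0.5, -0.5, -1.0]
opening: 0.523
grasp_force: 61.6
```

Emit:
move_arm --plan '[0, 0, 0, 0, 0, 0, 0, 0, 0, 0, 0, 0]'

```text
time_s: 21.08
eef_pos: [0.454, 0.2738, 0.163]
eef_rot: [0.0, 0.617, 0.787, 0.0]
wrist_force: [0.8, 0.0, 0.1]
opening: 0.517
grasp_force: 61.6
```

Emit:
move_arm --plan '[0.02, 0.02, -0.8, 0, 0, 0, 0.02, 0.02, -1.6, 0, 0, 0, 0.02, 0.02, -2.1, 0, 0, 0, 0.02, 0.02, -2.4, 0, 0, 0, 0.02, 0.02, -2.54, 0, 0, 0, 0.02, 0.02, -2.54, 0, 0, 0, 0.02, 0.02, -2.54, 0, 0, 0]'

```text
time_s: 21.95
eef_pos: [0.4557, 0.2761, 0.0368]
eef_rot: [0.001, 0.617, 0.787, 0.001]
wrist_force: [0.1, 0.0, 0.2]
opening: 0.52
grasp_force: 61.6
```

```bash
python3 - <<'E'
from h import *
print(ctrl.get_obs()['eef_pos'])
c=shot('wrist');t=shot('top')
a=c['pixels'][60:380,130:430,::-1];b=cv2.resize(t['pixels'][180:260,120:240,::-1],None,fx=4,fy=4)
cv2.imwrite('pics/w9.png',np.hstack([a,b]))
E
```

```text
[0.45572391 0.27609352 0.03684901]
```

View pics/w9.png

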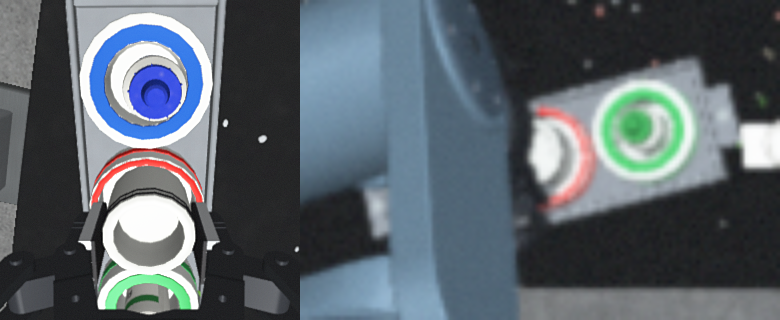

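The adapter is inside the red collar with no contact force, and blue and green stand down in their holes. Lower a little, release, lift.

Emit:
move_arm --plan '[0, 0, -0.06, 0, 0, 0, 0, 0, -0.06, 0, 0, 0]'

```text
time_s: 22.3
eef_pos: [0.4547, 0.2759, 0.0327]
eef_rot: [-0.0, 0.617, 0.787, -0.0]
wrist_force: [-0.0, -0.4, -0.8]
opening: 0.52
grasp_force: 61.6
```

Emit:
move_arm --plan '[0, 0, 0, 0, 0, 0, 0, 0, 0, 0, 0, 0, 0, 0, 0, 0, 0, 0, 0, 0, 0, 0, 0, 0, 0, 0, 0.3, 0, 0, 0, 0, 0, 1, 0, 0, 0, 0, 0, 2, 0, 0, 0, 0, -1.2, 2.6, 0, 0, 0, 0, -1.2, 2.6, 0, 0, 0, 0, -1.2, 2.6, 0, 0, 0]' --grip 66

```text
time_s: 23.55
eef_pos: [0.455, 0.2158, 0.1635]
eef_rot: [0.0, 0.617, 0.787, 0.001]
wrist_force: [-0.7, 0.5, 0.2]
opening: 0.775
grasp_force: 0.0
```

```bash
sed -i 's/abs(q\[1\])<.3/q[1]>.1/' m.py; python3 m.py; python3 - <<'E'
from h import *
c=shot('wrist','w10.png')
p=c['pixels'];hsv=cv2.cvtColor(p,cv2.COLOR_RGB2HSV)
for col in RNG:
  for ce,st in caps(c,col,100): print(col,ce.round(1),st,onz(c,[[st[0]+st[2]/2-.5,st[1]+st[3]/2-.5]],.031)[0].round(4))
E
```

```text
[0.45504342 0.21579529 0.16350128]
[327   8  15 239 842] [334.8 110.7   3.3 304.9] [0.4815 0.3104 0.04  ] [0.484  0.3006 0.04  ]
[ 529   15   31   71 1295] [547.5  56.7  30.6  69.5] [0.6387 0.3944 0.04  ] [0.6394 0.3941 0.04  ]
[ 271   30   49   54 1257] [294.6  57.   46.7  53.2] [0.4381 0.3419 0.04  ] [0.4354 0.3391 0.04  ]
[ 263  111   62   63 2746] [293.  141.3  58.2  62.6] [0.4537 0.2775 0.04  ] [0.4534 0.278  0.04  ]
[512 146  48  50 525] [540.7 170.9  12.1  67.7] [0.6806 0.3074 0.04  ] [0.6774 0.3086 0.04  ]
[273 196  41  38 681] [292.7 214.4  36.3  38.4] [0.4704 0.2125 0.04  ] [0.4693 0.2159 0.04  ]
blue [295.4  56.2] [ 263   21   66   73 1664] [0.4382 0.3438 0.031 ]
blue [302.4  52.9] [288  37  29  33 727] [0.4426 0.348  0.031 ]
blue [463.3 321.5] [455 314  18  16 205] [0.6896 0.1331 0.031 ]
green [294.2 219.2] [ 266  191   56   52 1376] [0.4721 0.2083 0.031 ]
red [295.  141.5] [260 107  70  73 738] [0.4552 0.2761 0.031 ]
```

```bash
python3 - <<'E'
from h import *
c=shot('wrist');g=cv2.cvtColor(c['pixels'],cv2.COLOR_RGB2GRAY)[90:195,240:345];G=cv2.resize(g,None,fx=4,fy=4,interpolation=cv2.INTER_CUBIC)
for lo,hi in((64,96),(98,120),(120,150)):
    r=cv2.HoughCircles(cv2.medianBlur(G,5),cv2.HOUGH_GRADIENT_ALT,1,8,param1=120,param2=.6,minRadius=lo,maxRadius=hi)
    if r is None: print(lo,None);continue
    for u,v,q in np.array(r).reshape(-1,np.array(r).shape[-1])[:5,:3]: uv=[[240+(u-1.5)/4,90+(v-1.5)/4]];print(np.round(uv,1),q/4,*[onz(c,uv,z)[0].round(4) for z in(.031,.051)])
E
```

```text
[[296.6 143.9]] 20.424105 [0.4567 0.276  0.031 ] [0.4551 0.2777 0.051 ]
[[308.6 143.6]] 22.221535 [0.4671 0.2788 0.031 ] [0.4648 0.2802 0.051 ]
[[306.9 150.1]] 22.259563 [0.4671 0.2729 0.031 ] [0.4648 0.2748 0.051 ]
[[293.1 155.1]] 22.547054 [0.4562 0.2656 0.031 ] [0.4547 0.268  0.051 ]
[[296.6 145.6]] 27.772213 [0.4571 0.2745 0.031 ] [0.4555 0.2763 0.051 ]
[[302.9 145.9]] 27.454382 [0.4626 0.2756 0.031 ] [0.4606 0.2773 0.051 ]
[[286.6 144.6]] 27.78771 [0.4482 0.2732 0.031 ] [0.4472 0.2751 0.051 ]
[[290.9 137.9]] 28.441837 [0.4504 0.2798 0.031 ] [0.4493 0.2812 0.051 ]
[[295.4 136.6]] 25.802357 [0.454  0.2818 0.031 ] [0.4526 0.2831 0.051 ]
[[293.1 142.1]] 35.295166 [0.4533 0.2767 0.031 ] [0.452  0.2783 0.051 ]
[[300.1 145.1]] 34.75161 [0.4601 0.2757 0.031 ] [0.4582 0.2774 0.051 ]
[[284.6 137.1]] 34.560234 [0.4448 0.2791 0.031 ] [0.4441 0.2805 0.051 ]
[[300.1 145.1]] 31.195427 [0.4601 0.2757 0.031 ] [0.4582 0.2774 0.051 ]
[[306.1 134.6]] 34.928448 [0.4628 0.2858 0.031 ] [0.4608 0.2868 0.051 ]
```

The pocket's radius of 20.4 px matches the seated height, with centre about (0.455,0.277). Next, the red bottle.

Emit:
move_arm --plan '[-0.06, -1.2, 0, 0, 0, 0, -0.12, -2.4, 0, 0, 0, 0, -0.2, -3.6, 0, 0, 0, 0, -0.26, -4.8, 0, 0, 0, 0, -0.32, -6, 0, 0, 0, 0, -0.4, -7.2, 0, 0, 0, 0, -0.46, -8.4, 0, 0, 0, 0, -0.51, -9.4, 0, 0, 0, 0, -0.51, -9.74, 0, 0, 0, 0, -0.51, -9.74, 0, 0, 0, 0]' --grip 50

```text
time_s: 24.95
eef_pos: [0.4293, -0.2709, 0.1619]
eef_rot: [-0.001, 0.617, 0.787, 0.0]
wrist_force: [0.4, 0.4, 0.2]
opening: 0.587
grasp_force: 0.0
```

Emit:
move_arm --plan '[0, 0, 0, 0, 0, 0]'

```text
time_s: 25.08
eef_pos: [0.4294, -0.2692, 0.1621]
eef_rot: [-0.001, 0.616, 0.788, 0.0]
wrist_force: [0.0, -0.2, 0.1]
opening: 0.586
grasp_force: 0.0
```

```bash
python3 - <<'E'
from h import *
print(ctrl.get_obs()['eef_pos'])
w=shot('wrist')
for ce,st in caps(w,'red',150): print(ce.round(1),st,onz(w,[ce],.045)[0].round(4))
E
```

```text
[ 0.42940426 -0.26924218  0.16214602]
[276.3 209. ] [267 199  20  21 340] [ 0.4278 -0.269   0.045 ]
```

Emit:
move_arm --plan '[-0.03, 0, -0.8, 0, 0, 0, -0.03, 0, -1.6, 0, 0, 0, -0.03, 0, -2.4, 0, 0, 0, -0.03, 0, -2.97, 0, 0, 0, -0.03, 0, -2.97, 0, 0, 0, -0.03, 0, -2.97, 0, 0, 0]'

```text
time_s: 25.88
eef_pos: [0.4287, -0.271, 0.0154]
eef_rot: [0.001, 0.616, 0.788, -0.0]
wrist_force: [0.6, 0.1, -0.3]
opening: 0.586
grasp_force: 0.0
```

Emit:
move_arm --plan '[0, 0, 0, 0, 0, 0, 0, 0, 0, 0, 0, 0, 0, 0, 0, 0, 0, 0, 0, 0, 0, 0, 0, 0, 0, 0, 0, 0, 0, 0, 0, 0, 0, 0, 0, 0]' --grip 12

```text
time_s: 26.62
eef_pos: [0.4288, -0.2719, 0.016]
eef_rot: [0.001, 0.617, 0.787, -0.0]
wrist_force: [0.0, 2.0, 6.9]
opening: 0.258
grasp_force: 58.5
```

Emit:
move_arm --plan '[0, 0, 1, 0, 0, 0, 0, 0, 2, 0, 0, 0, 0, 0, 2.9, 0, 0, 0, 0.1, 1.25, 2.9, 0, 0, 0, 0.2, 2.5, 2.9, 0, 0, 0, 0.3, 3.75, 2.9, 0, 0, 0, 0.4, 5, 2.9, 0, 0, 0, 0.53, 6.25, 2.9, 0, 0, 0, 0.53, 7.5, 2.9, 0, 0, 0, 0.53, 8.75, 2.9, 0, 0, 0]'

```text
time_s: 27.88
eef_pos: [0.4545, 0.1673, 0.1604]
eef_rot: [0.001, 0.617, 0.787, 0.001]
wrist_force: [1.3, 0.3, -0.8]
opening: 0.261
grasp_force: 59.2
```

Emit:
move_arm --plan '[0, 1.1, 0, 0, 0, 0, 0, 2.2, 0, 0, 0, 0, 0, 2.2, 0, 0, 0, 0, 0, 2.2, 0, 0, 0, 0]'

```text
time_s: 28.38
eef_pos: [0.4542, 0.2751, 0.1596]
eef_rot: [0.0, 0.616, 0.788, -0.0]
wrist_force: [0.6, -0.8, -0.7]
opening: 0.257
grasp_force: 59.3
```

Emit:
move_arm --plan '[0.02, 0.02, -0.8, 0, 0, 0, 0.02, 0.02, -1.3, 0, 0, 0, 0.02, 0.02, -1.6, 0, 0, 0, 0.02, 0.02, -1.8, 0, 0, 0, 0.02, 0.02, -2.06, 0, 0, 0, 0.02, 0.02, -2.06, 0, 0, 0, 0.02, 0.02, -2.06, 0, 0, 0]'

```text
time_s: 29.25
eef_pos: [0.4557, 0.2764, 0.0567]
eef_rot: [0.0, 0.617, 0.787, 0.0]
wrist_force: [0.9, 0.3, -0.3]
opening: 0.26
grasp_force: 59.3
```

Emit:
move_arm --plan '[0, 0, -0.06, 0, 0, 0, 0, 0, -0.06, 0, 0, 0, 0, 0, -0.06, 0, 0, 0]'

```text
time_s: 29.62
eef_pos: [0.4554, 0.2763, 0.0534]
eef_rot: [0.0, 0.617, 0.787, 0.0]
wrist_force: [-0.2, -0.3, -0.7]
opening: 0.257
grasp_force: 59.3
```

Emit:
move_arm --plan '[0, 0, -0.02, 0, 0, 0, 0, 0, -0.02, 0, 0, 0]'

```text
time_s: 29.88
eef_pos: [0.4553, 0.2762, 0.0522]
eef_rot: [-0.0, 0.617, 0.787, -0.0]
wrist_force: [-0.4, -0.1, -0.9]
opening: 0.261
grasp_force: 59.3
```

Emit:
move_arm --plan '[0, 0, 0, 0, 0, 0, 0, 0, 0, 0, 0, 0, 0, 0, 0, 0, 0, 0, 0, 0, 0, 0, 0, 0, 0, 0, 0.3, 0, 0, 0, 0, 0, 1, 0, 0, 0, 0, 0, 2, 0, 0, 0, 0, -1.5, 2.2, 0, 0, 0, 0, -1.5, 2.2, 0, 0, 0, 0, -1.5, 2.2, 0, 0, 0]' --grip 50

```text
time_s: 31.12
eef_pos: [0.4557, 0.2007, 0.1631]
eef_rot: [0.0, 0.617, 0.787, 0.001]
wrist_force: [0.1, -0.1, -0.5]
opening: 0.585
grasp_force: 0.0
```

```bash
python3 - <<'E'
from h import *
c=shot('wrist')
cv2.imwrite('pics/w11.png',cv2.resize(c['pixels'][0:260,200:400,::-1],None,fx=2.3,fy=2.3))
for col in RNG:
  for ce,st in caps(c,col,100): print(col,ce.round(1),st,onz(c,[ce],.062)[0].round(4),onz(c,[ce],.076)[0].round(4))
E
```

```text
blue [300.8  33.9] [ 266    0   67   74 2481] [0.4392 0.3389 0.062 ] [0.439  0.3357 0.076 ]
blue [468.  310.1] [459 303  19  16 203] [0.6609 0.1493 0.062 ] [0.6479 0.157  0.076 ]
green [297.  204.1] [ 269  175   56   54 1448] [0.4693 0.2145 0.062 ] [0.4674 0.2184 0.076 ]
red [297.5 123.7] [262  88  72  74 748] [0.4528 0.278  0.062 ] [0.4519 0.2783 0.076 ]
red [301.3 125.1] [289 113  25  25 481] [0.456  0.2777 0.062 ] [0.4548 0.278  0.076 ]
```

View pics/w11.png

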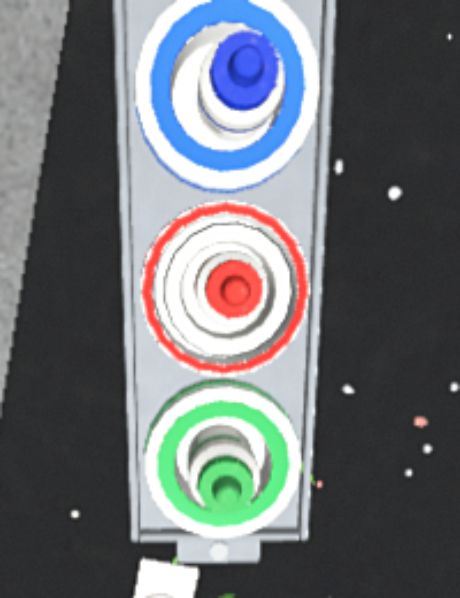

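All three bottles stand upright in their holders: blue cap at (245,65), red in the adapter at (235,288) and green at (226,487) in the crop. Their positions and the red cap's size match seated heights. The gripper is clear, so I'm handing in.

```bash
python3 -c "
from bench import ctrl
print(ctrl.hand_in())"
```

```text
the job is handed in; nothing more can be done
None
```

I handed the job in after about 31 s of robot time: the blue and green bottles stand in their own holders and the red bottle stands in the slim adapter in the red holder. All three look upright and fully down in the last picture, and I left everything else alone. The interface gave no verdict.

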